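# Close up a battery stack with its last separator

### The job

I am putting the station's backup battery together in the jig. Take the loose yellow separator from the rack and slide it upright, all the way down, into the one gap between the blue cells that is wide enough for it, and let go of it; then push the jig's pressure plate up against the row until every gap is closed and the separator is flush between its cells. Finish while still holding the plate pressed there, with a steady firm push of about a kilogram and never hard enough to crush the cells, so I can fit the tie rods; leave the other things on the desk alone.

Things in the scene. Friction and masses are not known exactly. Their poses are not given: they have to be found in the camera images.
- jig: Fixed aluminium compression jig, base 126 x 310 mm. Origin on the desk under the row; the four upright cells stand in a row along its y, on a slippery white floor 12 mm above the desk, between side guides (x +-35.5, 20 mm high). Steel rods at x +-52, 34 mm up, end in posts 52 mm high at y -163; nothing stands between them behind the pressure plate.
- fixed_face (a point): Middle of the inner face of the jig's fixed end plate (top 88 mm above the desk), 12 mm above the desk, at jig x 0, y +110 mm. The fourth blue cell, same size as the others, is fixed against it, from jig y +84 to +110 mm.
- pressure_plate: Upright plate 126 (x) x 14 (y) mm, 4 to 82 mm above the desk, slides on the rods along the jig's y; pushing it to +y closes the row. Origin on the desk, mid-width, in its outer face (black pad, to -y), where one pushes. Starts at jig y -74 to -66; -38 when all is closed with the separator in, -28 without. Friction 1.5 N; return springs 100 N/m (zero at -74) back it off if let go.
- cell_bare: Blue cell 66 (x) x 26 (y) x 90 mm high, 0.3 kg, loose; 4 mm high terminal caps of radius 6 mm at x -21 (red) and +21 (black). Origin: centre of underside, axes as the jig's. It has no separator on its +y face (y +13), so the wide gap, 15 to 19 mm, open at the top, lies between that face and the next cell to +y. The three loose cells stand in any order, about 43 mm apart.
- cell_a: Like the bare cell, but with a yellow separator bonded on its +y face (y +13 to +23 mm, 62 mm wide, 95 mm high, 5 mm above the cell tops). Origin: centre of the underside of its blue part. Beyond this separator only 5 to 9 mm are left to the next cell: too narrow for another.
- cell_b: As cell_a: a blue cell with a yellow separator already bonded on its +y face.
- separator: The loose yellow separator: upright plastic plate 62 (x) x 10 (y) x 95 mm high, 0.06 kg, its lowest 8 mm only 6 mm thick. Origin: centre of its lower edge. Starts standing in a rack slot, top 105 mm above the desk. In place its origin is 12 mm above the desk, faces square to the jig's y, top 5 mm above the cell tops; let go in the gap it slides down by itself.
- rack: Grey slotted rack, fixed, 90 (x) x 120 (y) x 46 mm high, origin at the centre of its underside; two slots 14 mm wide along x at y = +28 and -28 mm, floor 10 mm above the desk. One holds the separator, the other the balancer.
- balancer: Green boxed balancer board, 62 x 10 x 66 mm high, in the rack's other slot; leave alone. Origin: centre of its lower edge.
- multimeter: Grey hand multimeter, 150 x 76 x 34 mm, lying on the desk; leave alone. Origin: centre of its underside.
- wrench: Wrench lying on the desk; leave alone.
- screwdriver: Screwdriver with black handle lying on the desk; leave alone.
- mug: White mug, radius 40, height 92 mm; leave alone. Origin: centre of its underside.
- nut_jar: Small jar with grey lid, radius 26, height 62 mm; leave alone. Origin: centre of its underside.
- mouse: Black computer mouse, 105 x 60 x 32 mm, on its mat; leave alone. Origin: centre of its underside.

How it is judged (in metres and radians):
On the way:
1. the separator stands on the jig floor in the wide gap beside the bare cell, let go (z of separator in the frame of jig between 0.007 and 0.016 m and x of separator in the frame of jig between -0.007 and 0.007 m and y of separator in the frame of cell_bare between 0.016 and 0.028 m and angle between the y axis of separator and the y axis of jig, either way round below 0.12 rad and angle between separator's own z axis and vertical below 0.12 rad and contact force between the fingers and separator below 0.3 N), for 0.2 s.
At the end, for the whole second after the job is handed in: The separator stands upright on the jig floor (within 4 mm), mid-row within 7 mm, flush with the bare cell (centres 18 +-2.5 mm apart); cells upright; pressure plate within 3 mm of fully closed; the robot still pushes the plate with more than 4 N (z of separator in the frame of jig between 0.007 and 0.016 m and x of separator in the frame of jig between -0.007 and 0.007 m and y of separator in the frame of cell_bare between 0.0155 and 0.0205 m and angle between the y axis of separator and the y axis of jig, either way round below 0.06 rad and angle between each of separator, cell_a, cell_b, cell_bare's own z axis and vertical below 0.05 rad and y of pressure_plate in the frame of jig between -0.0405 and -0.035 m and z of each of cell_a, cell_b, cell_bare in the frame of jig below 0.016 m and contact force between any of the fingers, the arm and pressure_plate above 4 N); the arm keeps its last pose, push and grip.
It fails at once if the cells are crushed: the robot pushes the pressure plate with more than 70 N (contact force between any of the fingers, the arm and pressure_plate above 70 N).
It fails at once if a cell is tipped or lifted out of the row (angle between any of cell_a, cell_b, cell_bare's own z axis and vertical above 0.3 rad or z of any of cell_a, cell_b, cell_bare in the frame of jig above 0.04 m).
It fails at once if something else on the desk is disturbed (distance of any of balancer, multimeter, wrench, screwdriver, mug, nut_jar, mouse from where it was at the start of the episode above 0.025 m).
It also fails if it takes over 48 s, if anything falls off the work surface, if the arm or the gripper's body presses on something with over 40 N, if the wrist force passes 120 N, or if a joint passes its speed limit or range.

### The arm

A 6-joint arm with a two-finger parallel gripper is mounted at the origin on the work surface. World frame = base frame: x ahead of the robot, y to its left, z up, the work surface at z = 0. Lengths are in mm, angles in rad, forces in N, time in s.
With the tool pointing down it reaches from about 350 to 775 mm from the base axis. Payload 7.3 kg.
Tool frame: the origin (TCP) lies at the centre of the arm's flange, where the gripper is bolted on; the fingertips stand 178 mm ahead of it and the grasp point (between the pads) lies 159 mm ahead of it; z points along the fingers, y is the direction in which the jaws open and shut (so a half turn about z gives the same grasp; the last joint's range is limited). The gripper opens to 92 mm and grips with 3 to 60 N. Pads are 19 mm wide; open, the fingers measure 130 mm over their backs; the gripper's body (75 mm by 190 mm) begins 47 mm behind the grasp point.
Start: joints at [1.178, 0.342, 1.524, -0, 1.275, -0.146], TCP at [128.236, 509.1, 404.741] pointing down, gripper open.
Joint ranges: [-2.53, 2.53], [-0.77, 2.02], [0.04, 2.7], [-1, 4.14], [0.28, 2.66], [-3.11, 3.11]. Speed limits (rad/s): [2.57, 2.57, 3.14, 3.14, 3.14, 3.14].

### API

Orientations are given as [roll, pitch, yaw] about the fixed x, y, z axes, in that order (R = Rz(yaw) Ry(pitch) Rx(roll)).
In Python, from plant import status, viewer, ticket gives the robot as it stands.
- The arm moves only by the tool play_rows, never from a script. Its argument "commands" is a list of rows, each an object with "offset": the shift along the tool's x, y, z in m, a list of three; "twist": the turn about the tool's z in degrees. A call has 1 to 5 rows; each row shifts and turns the commanded pose from where the row before left it, along the tool's axes as they then stand; what a row does not reach is not made up. A row lasts 1/10 s, in which the tool goes at most 50 mm and 8.59 degrees, less where a joint would pass 70% of its speed; a pose out of reach is approached as far as the arm can. A call with a gripper value outside its range is refused whole. "jaw" is the closure in counts, from 0 (fully open) to 255 (shut), set as the call begins (left out, the last holds). The fingers move at their own pace and stop on an object; the grip force is fixed at half the most. Time passes only in rows, so rows that do not move let the fingers close. It gives the time, the measured TCP pose, the force and the opening at its end, in the units of the state.
- status.get_obs(): the state, without advancing time (a new reading comes with each control period).
- viewer.capture(name): name is "side" or "top"; returns the picture (420x560x3 uint8, red, green, blue); there is no depth.
- viewer.camera_params(name): a dict with "fov_y" (degrees; the focal length in pixels is half the picture's height over the tangent of half this angle, whatever the lens; pixels are square), "cx", "cy" (the principal point, pixels), "rvec" (rotation vector, rad) and "tvec" (3), from world to camera coordinates, as OpenCV has them. Camera axes: x right, y down, z forward; pixel columns grow to the right and rows downward; lengths in mm; the calibration is good to about 2 mm. A picture is of the moment at which its call begins. camera_params takes no time and is no camera call.
- ticket.close_job(): hands the job in, once; it reports no verdict.
The state is a dict: "time": time; "joint_positions": joint angles; "dq": joint speeds; "tau": joint torques, N m; "tool_pos": TCP position; "tcp_rot": TCP orientation; "contact_force": force on the tool from outside, world axes, zero at the start; "moment": the same for the moment, N m; "grip_width": finger opening in mm.
Only numpy, scipy, OpenCV 4.12 (cv2) and the standard library are available. Lean on these libraries where they do the work, as an engineer would, in place of code of your own. Each camera call takes 0.05 s, during which the arm holds its last target.

## Working session

There is one attempt and no reset: what is moved stays moved. The work goes in short steps, Python scripts to look and compute and a tool call to move; the robot and the scene stay as the last step left them, time stands still between calls to the robot, and variables do not carry over. Pictures are saved under pics/ and viewed, and the job is handed in when it is done.

Besides the shell and the picture viewer there is one more tool, called after ">>>" in YAML: its name, and indented under it one key for each argument. play_rows: Moves the arm, as the interface text tells. Its arguments: {"type":"object","properties":{"commands":{"type":"array"},"jaw":{"type":"number"}},"required":["commands"]}

```bash
ls; mkdir -p pics
python3 - <<'E'
from plant import status, viewer
import cv2
print(status.get_obs())
for n in("side","top"):
    print(viewer.camera_params(n)); cv2.imwrite(f"pics/{n}0.png",viewer.capture(n)[:,:,::-1])
E
```

```text
pics
{'time': 0.0, 'joint_positions': array([ 1.17801879e+00,  3.42694752e-01,  1.52504784e+00, -1.87833119e-05,
        1.27539350e+00, -1.46028158e-01]), 'dq': array([-0.00061237,  0.00108233, -0.00039567,  0.00068453, -0.00056016,
        0.00057124]), 'tau': array([-2.13531515e-03, -4.31246924e+01, -2.44223052e+01,  7.17605883e-02,
        5.56988013e-02, -9.17575017e-05]), 'tool_pos': array([128.17043542, 508.96058493, 404.04851221]), 'tcp_rot': array([-3.14006302e+00, -2.06816015e-04,  2.89484859e+00]), 'contact_force': array([-0.14871678,  0.08164908, -0.64537479]), 'moment': array([ 0.02626849,  0.01512268, -0.01731841]), 'grip_width': 91.92636100038345}
{'fov_y': 45.552642324865566, 'cx': 277.96152839506817, 'cy': 213.39211720633702, 'rvec': array([ 2.24554873, -0.39434293,  0.16031563]), 'tvec': array([-512.22028359,  151.01832307, 1349.0849971 ])}
{'fov_y': 57.621696592842206, 'cx': 281.0245129948165, 'cy': 210.53044645785718, 'rvec': array([ 2.16843494, -2.21909203,  0.07695271]), 'tvec': array([  -1.18747574,  538.30051231, 1082.87708978])}
```

View pics/side0.png

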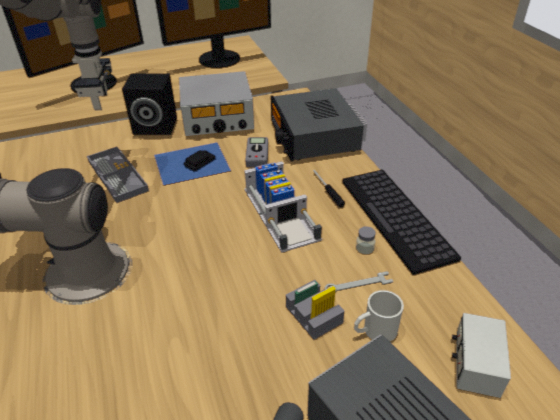

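View pics/top0.png

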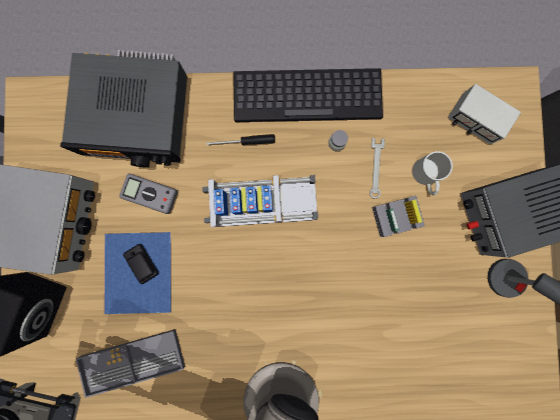

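Run:
```python
import cv2,numpy as np
a=cv2.imread("pics/top0.png"); b=cv2.imread("pics/side0.png")
cv2.imwrite("pics/topj.png",cv2.resize(a[170:235,195:325],None,fx=6,fy=6,interpolation=cv2.INTER_CUBIC))
cv2.imwrite("pics/topr.png",cv2.resize(a[180:250,360:450],None,fx=8,fy=8,interpolation=cv2.INTER_CUBIC))
cv2.imwrite("pics/sidej.png",cv2.resize(b[155:250,235:335],None,fx=6,fy=6,interpolation=cv2.INTER_CUBIC))
cv2.imwrite("pics/sider.png",cv2.resize(b[270:345,275:355],None,fx=7,fy=7,interpolation=cv2.INTER_CUBIC))
```

```text
(no output)
```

View pics/topj.png

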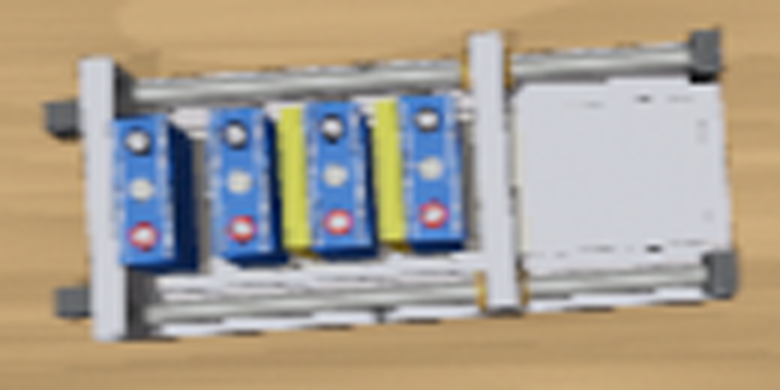

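View pics/topr.png

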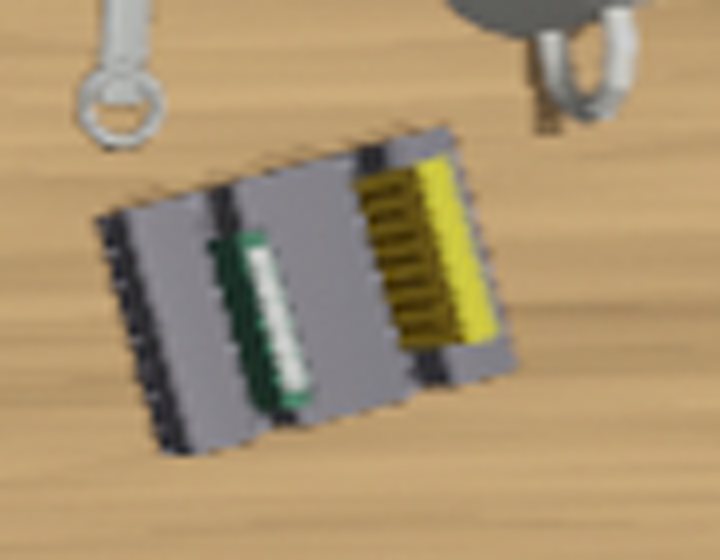

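View pics/sidej.png

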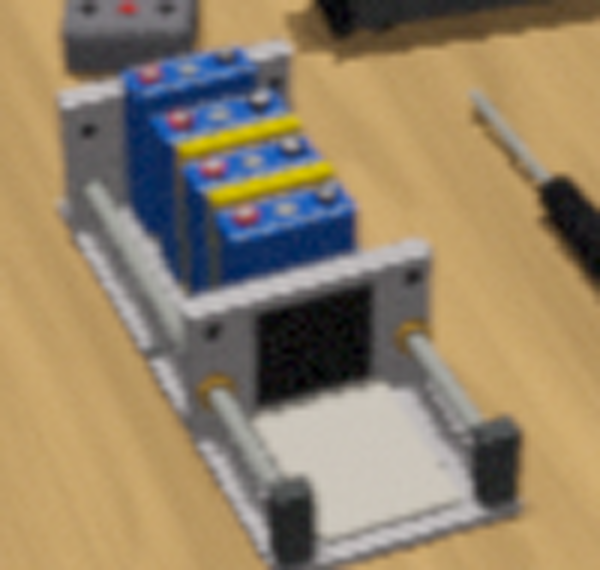

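View pics/sider.png

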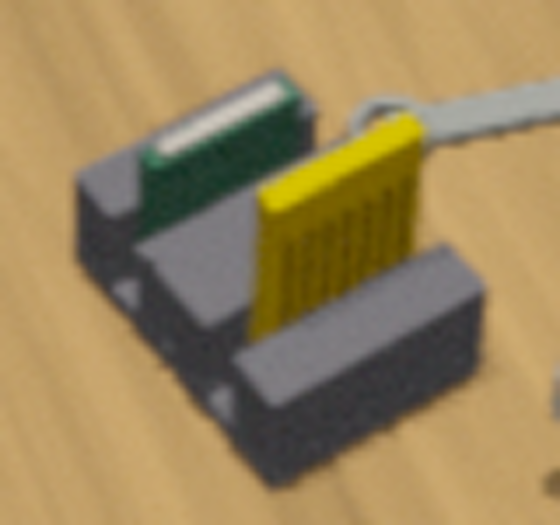

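```bash
cat > h.py <<'E'
import cv2,numpy as np
from plant import status,viewer
def cam(n):
    p=viewer.camera_params(n); f=210/np.tan(np.radians(p["fov_y"]/2))
    K=np.array([[f,0,p["cx"]],[0,f,p["cy"]],[0,0,1]]); R=cv2.Rodrigues(np.array(p["rvec"]))[0]
    return K,R,np.array(p["tvec"])
def ray(n,uv):
    K,R,t=cam(n); uv=np.atleast_2d(uv).astype(float)
    d=np.c_[uv,np.ones(len(uv))]@np.linalg.inv(K).T@R
    return -R.T@t,d
def plane(n,uv,z):
    c,d=ray(n,uv); return (c+d*((z-c[2])/d[:,2])[:,None])[:,:2]
def proj(n,P):
    K,R,t=cam(n); q=(np.atleast_2d(P)@R.T+t)@K.T; return q[:,:2]/q[:,2:]
S=8
def up(im,r): # r=(u0,v0,u1,v1)
    return cv2.resize(im[r[1]:r[3],r[0]:r[2]],None,fx=S,fy=S,interpolation=cv2.INTER_CUBIC)
def px(p,r): return (np.asarray(p,float)+.5)/S-.5+np.array(r[:2])
def regs(im,r,lo,hi,amin):
    u=up(im,r); m=cv2.inRange(cv2.cvtColor(u,cv2.COLOR_BGR2HSV),np.array(lo),np.array(hi))
    cs,_=cv2.findContours(m,cv2.RETR_EXTERNAL,cv2.CHAIN_APPROX_NONE)
    return [c[:,0] for c in cs if cv2.contourArea(c)>amin],u,m
E
python3 - <<'E'
from h import *
for n,r in(("top",(205,165,285,230)),("side",(240,158,305,215))):
    im=cv2.imread(f"pics/{n}0.png")
    c,d=ray(n,[[280,210]]); print(n,"campos",c.round())
    for nm,lo,hi,z in(("blue",(100,100,130),(125,255,255),102),("yel",(22,120,90),(35,255,255),107),("red",(170,60,100),(180,255,255),106)):
        cs,u,m=regs(im,r,lo,hi,300 if nm!="red" else 40)
        cv2.imwrite(f"pics/m_{n}_{nm}.png",m)
        for q in cs:
            rr=cv2.minAreaRect(q); b=plane(n,px(cv2.boxPoints(rr),r),z)
            print(n,nm,"ctr",plane(n,px(rr[0],r),z).round(1)[0],"corners",b.round(0).tolist())
n="top";im=cv2.imread("pics/top0.png");r=(370,185,435,245)
for nm,lo,hi,z in(("yel",(22,120,140),(35,255,255),105),("rackgrey",(115,10,90),(170,60,200),46)):
    cs,u,m=regs(im,r,lo,hi,800); cv2.imwrite(f"pics/mr_{nm}.png",m)
    for q in cs:
        rr=cv2.minAreaRect(q); b=plane(n,px(cv2.boxPoints(rr),r),z)
        print(nm,plane(n,px(rr[0],r),z).round(1),b.round(1).tolist())
E
```

```text
top campos [ 470.   -4. 1114.]
top blue ctr [533.5 151.4] corners [[538.0, 164.0], [539.0, 140.0], [529.0, 139.0], [528.0, 163.0]]
top blue ctr [540.1  23.3] corners [[544.0, 36.0], [545.0, 11.0], [536.0, 11.0], [536.0, 36.0]]
top blue ctr [540.2 108.4] corners [[547.0, 122.0], [551.0, 97.0], [533.0, 94.0], [529.0, 120.0]]
top blue ctr [568.5 152.3] corners [[594.0, 166.0], [595.0, 142.0], [543.0, 139.0], [542.0, 163.0]]
top blue ctr [568.9 109.6] corners [[597.0, 123.0], [597.0, 98.0], [541.0, 97.0], [541.0, 122.0]]
top blue ctr [566.  66.] corners [[599.0, 80.0], [599.0, 54.0], [533.0, 52.0], [533.0, 78.0]]
top blue ctr [572.5  24.1] corners [[601.0, 38.0], [602.0, 13.0], [544.0, 10.0], [543.0, 35.0]]
top yel ctr [562.   86.3] corners [[595.0, 95.0], [596.0, 84.0], [530.0, 78.0], [529.0, 89.0]]
top yel ctr [563.9  43.9] corners [[597.0, 51.0], [597.0, 41.0], [531.0, 37.0], [531.0, 47.0]]
top red ctr [537.5 152.3] corners [[539.0, 156.0], [540.0, 148.0], [536.0, 148.0], [536.0, 156.0]]
top red ctr [539.8 109.1] corners [[541.0, 113.0], [541.0, 105.0], [538.0, 105.0], [538.0, 113.0]]
[... 1755 characters left out ...]
4.0, 55.0], [537.0, 56.0]]
side red ctr [539.1 103.6] corners [[534.0, 103.0], [538.0, 111.0], [544.0, 104.0], [540.0, 96.0]]
side red ctr [538.6 147.6] corners [[534.0, 147.0], [542.0, 154.0], [543.0, 148.0], [535.0, 141.0]]
yel [[ 523.6 -372.1]] [[552.1, -359.2], [555.1, -370.4], [495.2, -385.0], [492.2, -373.8]]
rackgrey [[ 487.9 -399.8]] [[491.2, -387.3], [496.3, -409.9], [484.5, -412.3], [479.5, -389.7]]
rackgrey [[ 503.7 -302.1]] [[542.8, -277.0], [550.4, -306.8], [464.9, -327.2], [457.4, -297.5]]
rackgrey [[ 514.5 -347.8]] [[551.5, -315.1], [563.2, -359.4], [477.7, -380.3], [466.1, -336.3]]
rackgrey [[ 563.7 -382.2]] [[564.6, -369.9], [570.7, -392.5], [562.8, -394.5], [556.7, -371.9]]
```

```bash
cat >> h.py <<'E'
def go(x=None,y=None,z=None,yaw=None,step=45):
    """print tool-frame offset for reaching world TCP target"""
    o=status.get_obs(); p=np.array(o["tool_pos"]); w=o["tcp_rot"][2]
    d=np.array([v-q if v is not None else 0 for v,q in zip((x,y,z),p)])
    c,s=np.cos(w),np.sin(w)
    off=np.array([c*d[0]+s*d[1], s*d[0]-c*d[1], -d[2]])
    tw=0 if yaw is None else -np.degrees((yaw-w+np.pi)%(2*np.pi)-np.pi)
    n=int(np.ceil(max(np.linalg.norm(off)/step,abs(tw)/8.5,1)))
    print("t",round(o["time"],2),"at",p.round(1),"rpy",np.round(o["tcp_rot"],4),"F",np.round(o["contact_force"],1),"w",round(o["grip_width"],1))
    print("tool off mm",off.round(1),"twist",round(tw,1),"n",n,"per row m",(off/n/1000).round(4),round(tw/n,2))
E
python3 - <<'E'
from h import *
r=(195,170); P=lambda a:np.array(a,float)/6+np.array(r)-.4
for nm,a,b,z in(("rodU",(140,92),(685,58),34),("rodL",(150,310),(705,275),34),("baseL",(160,333),(730,298),6),("fixed top L edge",(82,60),(97,338),88),("fixed top R edge",(112,60),(125,338),88),("plateR",(501,35),(519,310),82),("plateL",(470,35),(488,310),82)):
    q=plane("top",[P(a),P(b)],z); d=q[1]-q[0]; print(nm,q.round(1).tolist(),np.arctan2(d[1],d[0]).round(3), "perp",(np.arctan2(d[1],d[0])+np.pi/2).round(3))
E
```

```text
rodU [[614.0, 164.2], [624.5, -94.6]] -1.53 perp 0.04
rodL [[510.6, 160.8], [521.1, -101.2]] -1.531 perp 0.04
baseL [[500.5, 160.4], [511.0, -115.5]] -1.533 perp 0.038
fixed top L edge [[621.9, 181.6], [496.6, 176.4]] -3.1 perp -1.529
fixed top R edge [[621.6, 168.2], [496.3, 163.9]] -3.108 perp -1.537
plateR [[630.0, -7.3], [505.0, -12.6]] -3.1 perp -1.529
plateL [[630.3, 6.8], [505.3, 1.4]] -3.099 perp -1.528
```

>>> play_rows:
  commands:
    - {"offset":[0,0,0],"twist":-7}
    - {"offset":[0,0,0],"twist":-7}
    - {"offset":[0,0,0],"twist":-7}
    - {"offset":[0,0,0],"twist":-6.8}
  jaw: 140

```text
time: 0.5
tool_pos: [128.2, 509.0, 404.3]
tcp_rot: [-3.141, -0.001, -2.898]
contact_force: [-0.2, -0.4, 0.5]
grip_width: 64.4
```

```bash
python3 -c "
from h import *
go(450,100,400,3.38,50)"
```

```text
t 0.5 at [128.2 509.  404.3] rpy [-3.1409e+00 -5.0000e-04 -2.8982e+00] F [-0.2 -0.4  0.5] w 64.4
tool off mm [-213.8 -474.5    4.3] twist 0.3 n 11 per row m [-0.0194 -0.0431  0.0004] 0.03
```

>>> play_rows:
  commands:
    - {"offset":[-0.018,-0.04,0],"twist":0}
    - {"offset":[-0.018,-0.04,0],"twist":0}
    - {"offset":[-0.018,-0.04,0],"twist":0}
    - {"offset":[-0.018,-0.04,0],"twist":0}
    - {"offset":[-0.018,-0.04,0],"twist":0}

```text
time: 1.0
tool_pos: [263.5, 334.5, 404.5]
tcp_rot: [-3.141, -0.0, -2.903]
contact_force: [0.6, 0.4, 0.4]
grip_width: 41.6
```

>>> play_rows:
  commands:
    - {"offset":[-0.02,-0.045,0],"twist":0}
    - {"offset":[-0.02,-0.045,0],"twist":0}
    - {"offset":[-0.02,-0.045,0],"twist":0}
    - {"offset":[-0.02,-0.045,0],"twist":0}
    - {"offset":[-0.02,-0.045,0],"twist":0}

```text
time: 1.5
tool_pos: [414.0, 139.1, 404.7]
tcp_rot: [3.141, -0.0, -2.903]
contact_force: [0.6, 0.6, 0.5]
grip_width: 41.5
```

```bash
python3 -c "
from h import *
go(522.5,-373,330,3.38,48)"
```

```text
t 1.5 at [414.  139.1 404.7] rpy [ 3.1413 -0.     -2.9034] F [0.6 0.6 0.5] w 41.5
tool off mm [  15.4 -523.3   74.7] twist -0.0 n 12 per row m [ 0.0013 -0.0436  0.0062] -0.0
```

>>> play_rows:
  commands:
    - {"offset":[0.001,-0.044,0],"twist":0}
    - {"offset":[0.001,-0.044,0],"twist":0}
    - {"offset":[0.001,-0.044,0],"twist":0}
    - {"offset":[0.001,-0.044,0],"twist":0}
    - {"offset":[0.001,-0.044,0],"twist":0}

```text
time: 2.0
tool_pos: [460.3, -75.8, 404.5]
tcp_rot: [3.141, -0.0, -2.903]
contact_force: [0.4, 0.4, 0.5]
grip_width: 41.5
```

>>> play_rows:
  commands:
    - {"offset":[0.001,-0.044,0.01],"twist":0}
    - {"offset":[0.001,-0.044,0.01],"twist":0}
    - {"offset":[0.002,-0.044,0.01],"twist":0}
    - {"offset":[0.002,-0.044,0.01],"twist":0}
    - {"offset":[0.001,-0.044,0.01],"twist":0}

```text
time: 2.5
tool_pos: [505.4, -291.2, 353.8]
tcp_rot: [3.141, -0.0, -2.904]
contact_force: [0.2, 0.7, 0.2]
grip_width: 41.2
```

>>> play_rows:
  commands:
    - {"offset":[0.001,-0.044,0.01],"twist":0}
    - {"offset":[0.001,-0.038,0.01],"twist":0}
    - {"offset":[0,0,0.005],"twist":0}
    - {"offset":[0,0,0],"twist":0}

```text
time: 2.9
tool_pos: [522.4, -369.9, 327.6]
tcp_rot: [3.138, -0.002, -2.905]
contact_force: [-0.4, -0.3, 0.4]
grip_width: 41.4
```

```bash
python3 -c "
from h import *
go(522.5,-373,264,3.38,48)
for n,r in(('top',(360,170,450,250)),('side',(255,215,355,345))):
    im=viewer.capture(n)[:,:,::-1]; cv2.imwrite(f'pics/{n}1.png',im); cv2.imwrite(f'pics/{n}1z.png',cv2.resize(up(im,r),None,fx=.7,fy=.7) if n=='side' else up(im,r))
    print(n,proj(n,[list(status.get_obs()['tool_pos'][:2])+[152]]))
" ; python3 - <<'E'
E
```

```text
t 2.9 at [ 522.4 -369.9  327.6] rpy [ 3.1381e+00 -2.0000e-03 -2.9046e+00] F [-0.4 -0.3  0.4] w 41.4
tool off mm [ 0.6 -3.  63.6] twist -0.1 n 2 per row m [ 0.0003 -0.0015  0.0318] -0.04
top [[421.91790453 210.11209142]]
side [[323.42612817 276.16276722]]
```

View pics/top1z.png

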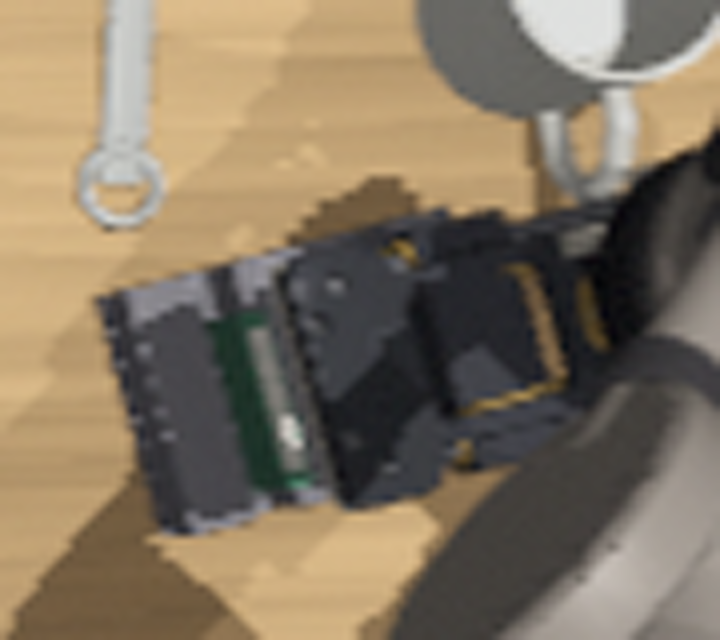

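View pics/side1z.png

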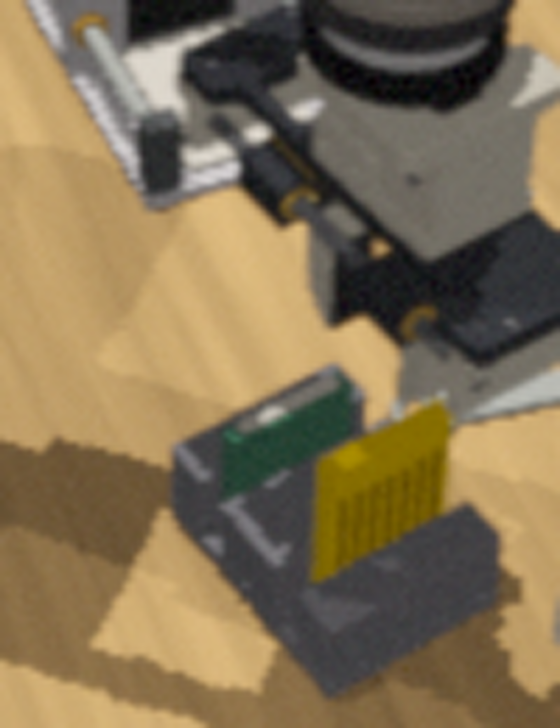

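>>> play_rows:
  commands:
    - {"offset":[0,-0.001,0.012],"twist":0}
    - {"offset":[0,-0.001,0.012],"twist":0}
    - {"offset":[0,0,0.01],"twist":0}
    - {"offset":[0,0,0],"twist":0}

```text
time: 3.4
tool_pos: [523.0, -370.8, 293.4]
tcp_rot: [3.138, -0.002, -2.903]
contact_force: [-0.4, -1.2, -0.2]
grip_width: 41.9
```

```bash
python3 -c "
from h import *
go(522.5,-373,264,3.38,48)
r=(275,235,355,345)
im=viewer.capture('side')[:,:,::-1]; cv2.imwrite('pics/side2z.png',cv2.resize(up(im,r),None,fx=.68,fy=.68))
n='side';im=cv2.imread('pics/side0.png');r=(300,280,345,330)
cs,u,m=regs(im,r,(22,120,165),(35,255,255),800)
for q in cs:
    rr=cv2.minAreaRect(q); print(plane(n,px(rr[0],r),105),plane(n,px(cv2.boxPoints(rr),r),105).round(0).tolist())
"
```

```text
t 3.4 at [ 523.  -370.8  293.4] rpy [ 3.1382e+00 -2.2000e-03 -2.9028e+00] F [-0.4 -1.2 -0.2] w 41.9
tool off mm [ 1.  -2.  29.4] twist 0.0 n 1 per row m [ 0.001  -0.002   0.0294] 0.02
[[ 521.66066329 -375.1406068 ]] [[491.0, -376.0], [553.0, -361.0], [552.0, -375.0], [491.0, -389.0]]
```

View pics/side2z.png

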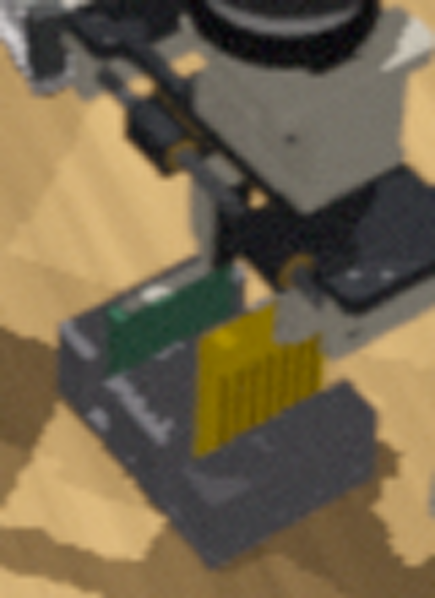

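>>> play_rows:
  commands:
    - {"offset":[0.001,-0.002,0.01],"twist":0}
    - {"offset":[0,0,0.01],"twist":0}
    - {"offset":[0,0,0.008],"twist":0}
    - {"offset":[0,0,0],"twist":0}

```text
time: 3.85
tool_pos: [522.5, -373.4, 265.8]
tcp_rot: [3.139, -0.002, -2.903]
contact_force: [0.6, 0.5, 0.5]
grip_width: 41.5
```

```bash
python3 -c "
from h import *
go(522.5,-373,264,3.38,48)
r=(275,235,355,345)
im=viewer.capture('side')[:,:,::-1]; cv2.imwrite('pics/side3z.png',cv2.resize(up(im,r),None,fx=.68,fy=.68))
"
```

```text
t 3.85 at [ 522.5 -373.4  265.8] rpy [ 3.1389e+00 -1.6000e-03 -2.9033e+00] F [0.6 0.5 0.5] w 41.5
tool off mm [-0.1  0.4  1.8] twist -0.0 n 1 per row m [-0.0001  0.0004  0.0018] -0.01
```

View pics/side3z.png

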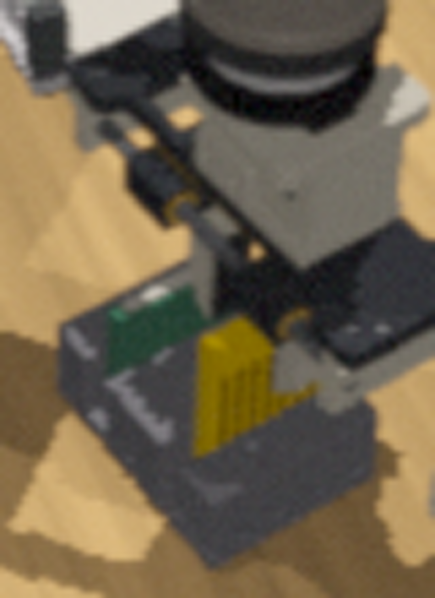

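>>> play_rows:
  commands:
    - {"offset":[0,0,0],"twist":0}
    - {"offset":[0,0,0],"twist":0}
    - {"offset":[0,0,0],"twist":0}
    - {"offset":[0,0,0],"twist":0}
    - {"offset":[0,0,0],"twist":0}
  jaw: 255

```text
time: 4.4
tool_pos: [522.9, -373.7, 267.9]
tcp_rot: [-3.141, 0.0, -2.903]
contact_force: [-0.2, 0.0, 1.4]
grip_width: 9.5
```

>>> play_rows:
  commands:
    - {"offset":[0,0,-0.01],"twist":0}
    - {"offset":[0,0,-0.02],"twist":0}
    - {"offset":[0,0,-0.03],"twist":0}
    - {"offset":[0,0,-0.03],"twist":0}
    - {"offset":[0,0,-0.03],"twist":0}

```text
time: 4.9
tool_pos: [522.7, -373.5, 389.6]
tcp_rot: [-3.141, 0.0, -2.903]
contact_force: [0.4, -0.0, 0.2]
grip_width: 9.3
```

```bash
python3 -c "
from h import *
go(565,131,360,.04+np.pi,48)
r=(265,215,365,345)
im=viewer.capture('side')[:,:,::-1]; cv2.imwrite('pics/side4z.png',cv2.resize(up(im,r),None,fx=.57,fy=.57))
"
```

```text
t 4.9 at [ 522.7 -373.5  389.6] rpy [-3.1413e+00  3.0000e-04 -2.9032e+00] F [ 0.4 -0.   0.2] w 9.3
tool off mm [-160.2  480.3   29.6] twist 11.4 n 11 per row m [-0.0146  0.0437  0.0027] 1.03
```

View pics/side4z.png

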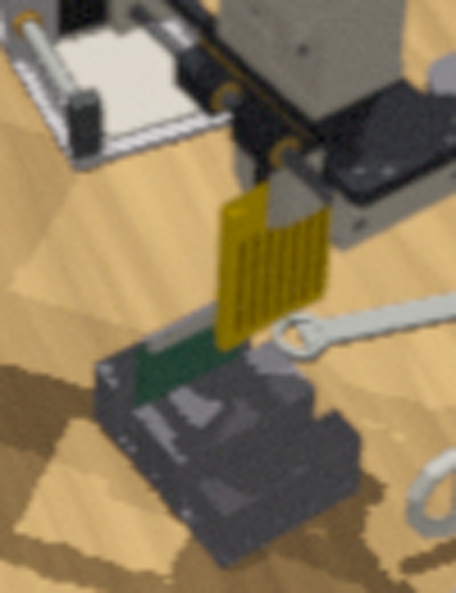

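>>> play_rows:
  commands:
    - {"offset":[0,0,0],"twist":5.7}
    - {"offset":[0,0,0],"twist":5.7}
    - {"offset":[0,0,0],"twist":0}

```text
time: 5.25
tool_pos: [522.8, -373.6, 388.3]
tcp_rot: [-3.141, 0.0, -3.103]
contact_force: [-0.2, -0.1, 0.0]
grip_width: 9.5
```

```bash
python3 -c "
from h import *
go(565,131,390,.04+np.pi,44)"
```

```text
t 5.25 at [ 522.8 -373.6  388.3] rpy [-3.1412e+00  5.0000e-04 -3.1031e+00] F [-0.2 -0.1  0. ] w 9.5
tool off mm [-61.6 502.6  -1.7] twist -0.1 n 12 per row m [-0.0051  0.0419 -0.0001] -0.01
```

>>> play_rows:
  commands:
    - {"offset":[-0.005,0.03,0],"twist":0}
    - {"offset":[-0.005,0.042,0],"twist":0}
    - {"offset":[-0.005,0.042,0],"twist":0}
    - {"offset":[-0.005,0.042,0],"twist":0}
    - {"offset":[-0.005,0.042,0],"twist":0}

```text
time: 5.75
tool_pos: [539.9, -173.2, 388.0]
tcp_rot: [-3.142, 0.0, -3.099]
contact_force: [1.1, 0.2, -0.9]
grip_width: 9.9
```

>>> play_rows:
  commands:
    - {"offset":[-0.005,0.042,0],"twist":0}
    - {"offset":[-0.005,0.042,0],"twist":0}
    - {"offset":[-0.005,0.042,0],"twist":0}
    - {"offset":[-0.005,0.042,0],"twist":0}
    - {"offset":[-0.005,0.042,0],"twist":0}

```text
time: 6.25
tool_pos: [556.6, 37.7, 388.1]
tcp_rot: [-3.142, 0.001, -3.099]
contact_force: [1.2, -0.3, -0.1]
grip_width: 9.8
```

>>> play_rows:
  commands:
    - {"offset":[-0.005,0.042,0],"twist":0}
    - {"offset":[-0.005,0.032,0],"twist":0}
    - {"offset":[-0.002,0.02,0],"twist":0}
    - {"offset":[0,0,0],"twist":0}
    - {"offset":[0,0,0],"twist":0}

```text
time: 6.75
tool_pos: [564.9, 130.5, 387.8]
tcp_rot: [-3.141, -0.0, -3.099]
contact_force: [-0.5, 0.3, -0.9]
grip_width: 9.8
```

```bash
python3 -c "
from h import *
go(565,131,390,.04+np.pi,48)
for n,r in(('top',(200,150,290,230)),('side',(225,110,315,210))):
    im=viewer.capture(n)[:,:,::-1]; cv2.imwrite(f'pics/{n}5.png',im); cv2.imwrite(f'pics/{n}5z.png',cv2.resize(up(im,r),None,fx=.75,fy=.75))
"
```

```text
t 6.75 at [564.9 130.5 387.8] rpy [-3.1412e+00 -1.0000e-04 -3.0994e+00] F [-0.5  0.3 -0.9] w 9.8
tool off mm [-0.1  0.5 -2.2] twist 0.1 n 1 per row m [-0.0001  0.0005 -0.0022] 0.13
```

View pics/side5z.png

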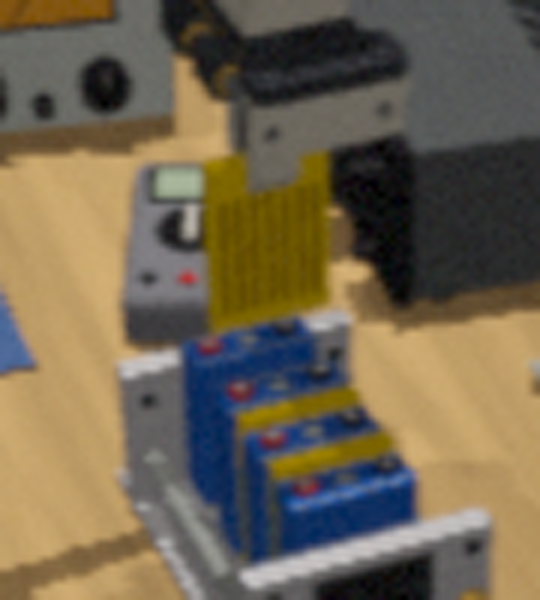

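View pics/top5z.png

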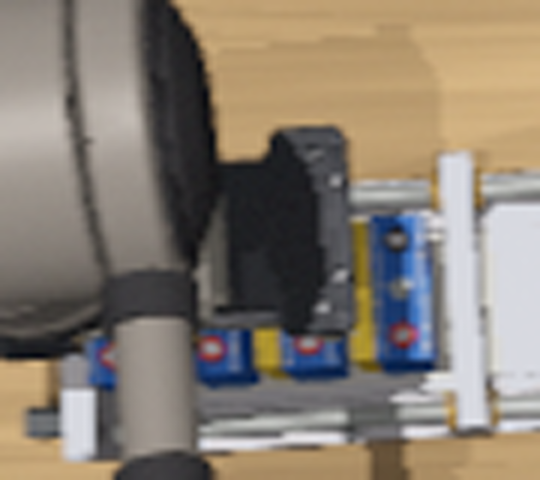

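Run:
```python
from h import *
w=.042;ex=np.array([np.cos(w),np.sin(w),0]);ey=np.array([-np.sin(w),np.cos(w),0]);ez=np.array([0,0,1.])
def Pt(o,x,y,z): return np.array(o)+x*ex+y*ey+z*ez
o=[564.9,130.5,129.9]
r=(225,110,315,210)
for nm,P in(("footL",Pt(o,-31,-3,0)),("footR",Pt(o,31,-3,0)),("topL",Pt(o,-31,-5,95)),("topR",Pt(o,31,-5,95)),("topLb",Pt(o,-31,5,95))):
    q=proj("side",P)[0]; print(nm,q.round(1),"zoom6",((q-np.array(r[:2])+.4)*6).round(0))
# cells predicted
for nm,y in(("fixed -y",84),("fixed +y",110)):
    for x in(-33,33):
        P=Pt([564.5,56.3,0],x,y,102); print(nm,x,P.round(1),((proj("side",P)[0]-np.array(r[:2])+.4)*6).round(0), ((proj("top",P)[0]-np.array([195,170])+.4)*6).round(0))
im=cv2.imread("pics/side5.png"); cs,u,m=regs(im,r,(22,120,50),(35,255,255),2000)
for q in cs: print("yel", (px(q[np.argmax(q[:,1]-0.0*q[:,0])],r)), "box",px(cv2.boxPoints(cv2.minAreaRect(q)),r).round(1).tolist(), "approx",px(cv2.approxPolyDP(q.reshape(-1,1,2),10,True)[:,0],r).round(1).tolist())
```

```text
footL [260.1 164.3] zoom6 [213. 328.]
footR [279.5 159.6] zoom6 [329. 300.]
topL [259.  137.1] zoom6 [207. 165.]
topR [279.2 132.5] zoom6 [328. 138.]
topLb [257.8 135.4] zoom6 [199. 155.]
fixed -y -33 [528.  138.8 102. ] [196. 363.] [176. 264.]
fixed -y 33 [593.9 141.6 102. ] [318. 333.] [167. 116.]
fixed +y -33 [526.9 164.8 102. ] [179. 335.] [117. 268.]
fixed +y 33 [592.9 167.6 102. ] [299. 306.] [109. 120.]
yel [270.1875 189.3125] box [[269.2, 186.4], [289.6, 181.0], [290.6, 184.9], [270.2, 190.3]] approx [[290.1, 182.9], [287.6, 181.6], [271.9, 185.7], [269.8, 188.7], [287.2, 185.8]]
yel [265.0625 181.4375] box [[263.8, 178.0], [283.7, 173.6], [284.5, 177.1], [264.6, 181.6]] approx [[284.2, 175.7], [282.2, 173.9], [264.4, 178.8], [264.4, 181.1], [280.9, 177.9]]
yel [260.9375 164.8125] box [[257.8, 134.9], [280.1, 134.7], [280.4, 164.6], [258.1, 164.8]] approx [[279.4, 134.8], [275.2, 135.3], [273.2, 140.1], [267.8, 141.6], [265.8, 140.7], [264.9, 134.9], [258.1, 137.1], [259.6, 164.7], [279.1, 159.8]]
```

Run:
```python
from h import *
w=.042;ex=np.array([np.cos(w),np.sin(w),0]);ey=np.array([-np.sin(w),np.cos(w),0]);ez=np.array([0,0,1.])
def Pt(o,x,y,z): return np.array(o)+x*ex+y*ey+z*ez
O=[564.5,56.3,0]
for n,r in(("side",(248,155,298,200)),("top",(208,178,268,220))):
    im=cv2.imread(f"pics/{n}0.png"); k=14
    u=cv2.resize(im[r[1]:r[3],r[0]:r[2]],None,fx=k,fy=k,interpolation=cv2.INTER_CUBIC)
    for y in(84,110,67,41):
        a=[tuple(int(t) for t in ((proj(n,Pt(O,x,y,102))[0]-np.array(r[:2])+.5)*k-.5)) for x in(-33,33)]
        cv2.line(u,a[0],a[1],(0,255,0),1); cv2.circle(u,a[0],3,(0,0,255),-1); cv2.circle(u,a[1],3,(0,0,255),-1)
    cv2.imwrite(f"pics/ov_{n}.png",cv2.resize(u,None,fx=.9,fy=.9))
```

```text
(no output)
```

View pics/ov_side.png

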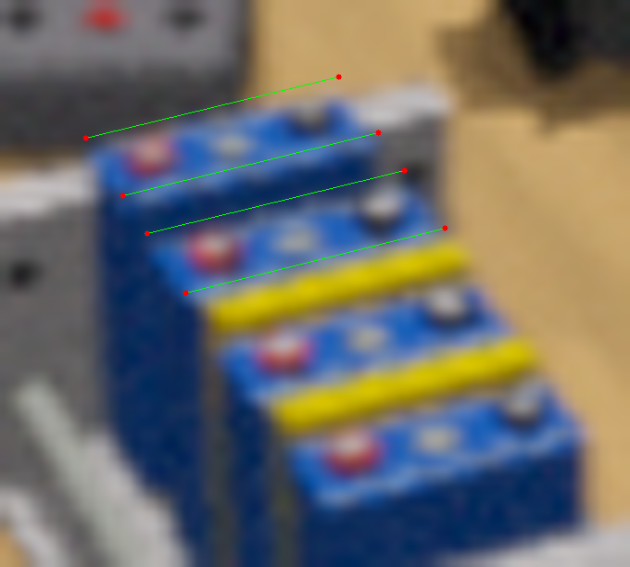

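View pics/ov_top.png

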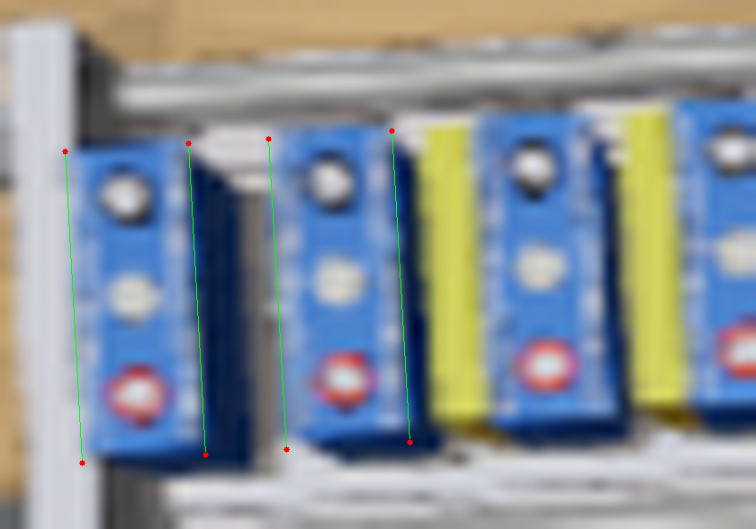

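>>> play_rows:
  commands:
    - {"offset":[0.003,0.001,0.007],"twist":0}
    - {"offset":[0,0,0.008],"twist":0}
    - {"offset":[0,0,0.006],"twist":0}
    - {"offset":[0,0,0],"twist":0}

```text
time: 7.25
tool_pos: [561.8, 130.9, 365.3]
tcp_rot: [-3.142, -0.003, -3.103]
contact_force: [-0.3, -0.5, -0.4]
grip_width: 9.9
```

```bash
cat > ov.py <<'E'
import sys
from h import *
tag=sys.argv[1]
o=status.get_obs();p=o["tool_pos"]
go(562,129.5,367,.042+np.pi)
im=viewer.capture("side")[:,:,::-1].copy(); cv2.imwrite(f"pics/side{tag}.png",im)
r=(245,120,300,200); 
cv2.imwrite(f"pics/side{tag}z.png",cv2.resize(im[r[1]:r[3],r[0]:r[2]],None,fx=11,fy=11,interpolation=cv2.INTER_CUBIC)[280:,:])
E
python3 ov.py 6
```

```text
t 7.25 at [561.8 130.9 365.3] rpy [-3.1415e+00 -2.6000e-03 -3.1026e+00] F [-0.3 -0.5 -0.4] w 9.9
tool off mm [-0.2 -1.4 -1.7] twist -0.2 n 1 per row m [-0.0002 -0.0014 -0.0017] -0.17
```

View pics/side6z.png

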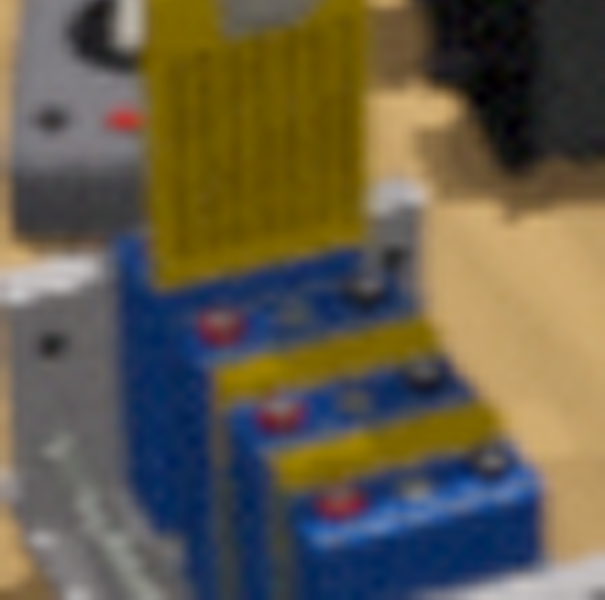

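>>> play_rows:
  commands:
    - {"offset":[-0.001,0,0.004],"twist":0}
    - {"offset":[0,0,0.005],"twist":0}
    - {"offset":[0,0,0.005],"twist":0}
    - {"offset":[0,0,0.004],"twist":0}
    - {"offset":[0,0,0],"twist":0}

```text
time: 7.8
tool_pos: [562.8, 131.3, 347.9]
tcp_rot: [-3.142, -0.001, -3.102]
contact_force: [-0.1, -0.2, -0.5]
grip_width: 9.7
```

```bash
python3 ov.py 7
```

```text
t 7.8 at [562.8 131.3 347.9] rpy [-3.1416e+00 -1.4000e-03 -3.1021e+00] F [-0.1 -0.2 -0.5] w 9.7
tool off mm [  0.9  -1.8 -19.1] twist -0.1 n 1 per row m [ 0.0009 -0.0018 -0.0191] -0.14
```

View pics/side7z.png

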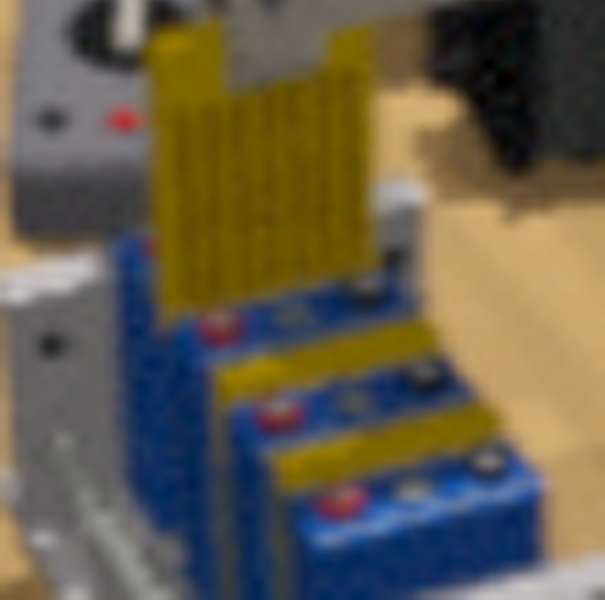

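>>> play_rows:
  commands:
    - {"offset":[0,0,0.006],"twist":0}
    - {"offset":[0,0,0.006],"twist":0}
    - {"offset":[0,0,0.006],"twist":0}
    - {"offset":[0,0,0.006],"twist":0}
    - {"offset":[0,0,0.004],"twist":0}

```text
time: 8.35
tool_pos: [562.9, 131.3, 319.8]
tcp_rot: [3.142, -0.001, -3.102]
contact_force: [0.1, -0.4, -0.5]
grip_width: 9.6
```

>>> play_rows:
  commands:
    - {"offset":[0,0,0.006],"twist":0}
    - {"offset":[0,0,0.006],"twist":0}
    - {"offset":[0,0,0.006],"twist":0}
    - {"offset":[0,0,0.006],"twist":0}
    - {"offset":[0,0,0.003],"twist":0}

```text
time: 8.85
tool_pos: [562.9, 131.3, 292.9]
tcp_rot: [3.142, -0.001, -3.102]
contact_force: [-0.1, 0.0, -1.4]
grip_width: 9.8
```

```bash
python3 ov.py 8
```

```text
t 8.85 at [562.9 131.3 292.9] rpy [ 3.1415e+00 -8.0000e-04 -3.1022e+00] F [-0.1  0.  -1.4] w 9.8
tool off mm [  0.9  -1.8 -74.1] twist -0.1 n 2 per row m [ 0.0005 -0.0009 -0.037 ] -0.07
```

View pics/side8z.png

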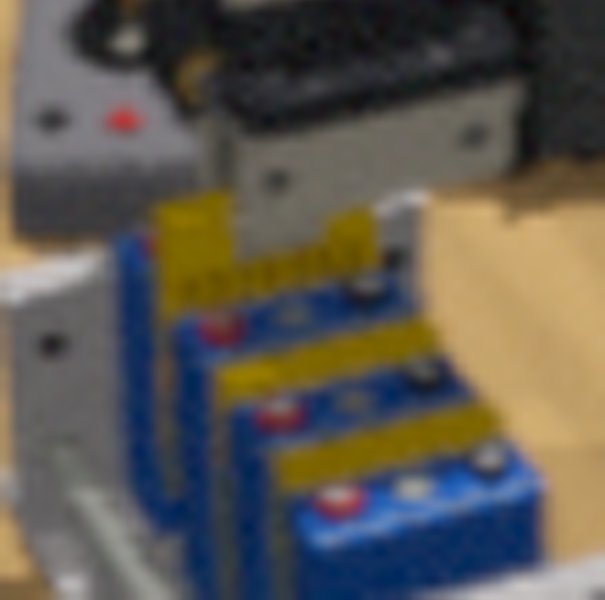

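>>> play_rows:
  commands:
    - {"offset":[0,0,0.003],"twist":0}
    - {"offset":[0,0,0],"twist":0}

```text
time: 9.1
tool_pos: [563.0, 131.3, 290.5]
tcp_rot: [3.142, -0.0, -3.102]
contact_force: [0.2, 0.5, -0.1]
grip_width: 9.9
```

>>> play_rows:
  commands:
    - {"offset":[0,0,0],"twist":0}
    - {"offset":[0,0,0],"twist":0}
    - {"offset":[0,0,0],"twist":0}
    - {"offset":[0,0,0],"twist":0}
    - {"offset":[0,0,0],"twist":0}
  jaw: 150

```text
time: 9.6
tool_pos: [563.0, 131.3, 290.8]
tcp_rot: [3.142, 0.0, -3.102]
contact_force: [-0.7, -0.1, 0.1]
grip_width: 37.3
```

```bash
python3 ov.py 9
```

```text
t 9.6 at [563.  131.3 290.8] rpy [ 3.1415e+00  2.0000e-04 -3.1021e+00] F [-0.7 -0.1  0.1] w 37.3
tool off mm [  1.1  -1.8 -76.2] twist -0.1 n 2 per row m [ 0.0005 -0.0009 -0.0381] -0.07
```

View pics/side9z.png

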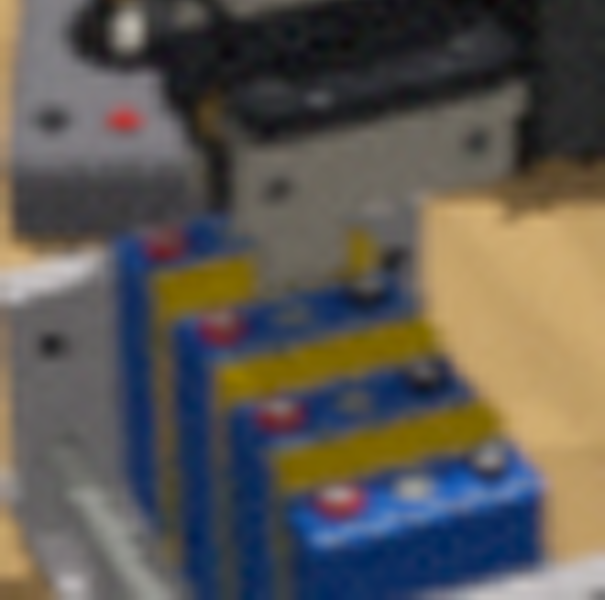

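>>> play_rows:
  commands:
    - {"offset":[0,0,-0.015],"twist":0}
    - {"offset":[0,0,-0.03],"twist":0}
    - {"offset":[0,0,-0.035],"twist":0}
    - {"offset":[0,0,-0.02],"twist":0}
    - {"offset":[0,0,0],"twist":0}
  jaw: 255

```text
time: 10.15
tool_pos: [563.4, 131.4, 394.1]
tcp_rot: [3.141, 0.007, -3.102]
contact_force: [0.3, 0.2, -0.3]
grip_width: 3.0
```

```bash
python3 ov.py 10; python3 -c "
from h import *
go(569,-60,390,1.612,45)"
```

```text
t 10.15 at [563.4 131.4 394.1] rpy [ 3.1412  0.0066 -3.1021] F [ 0.3  0.2 -0.3] w 3.0
tool off mm [ 1.5 -1.8 27.1] twist -0.1 n 1 per row m [ 0.0015 -0.0018  0.0271] -0.14
t 10.2 at [563.  131.3 391.9] rpy [ 3.1414e+00  3.0000e-03 -3.1021e+00] F [ 0.4  0.1 -1.3] w 1.5
tool off mm [   1.6 -191.4    1.9] twist 89.9 n 11 per row m [ 0.0001 -0.0174  0.0002] 8.17
```

View pics/side10z.png

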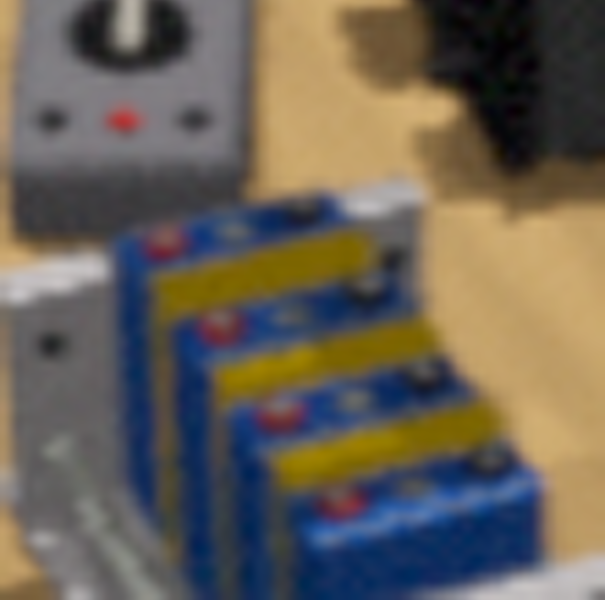

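>>> play_rows:
  commands:
    - {"offset":[0,-0.035,0],"twist":0}
    - {"offset":[0,-0.042,0],"twist":0}
    - {"offset":[0,-0.042,0],"twist":0}
    - {"offset":[0,-0.042,0],"twist":0}
    - {"offset":[0.002,-0.03,0],"twist":0}

```text
time: 10.7
tool_pos: [568.2, -62.1, 388.7]
tcp_rot: [3.141, -0.003, -3.103]
contact_force: [0.5, 0.5, 0.6]
grip_width: 0.8
```

>>> play_rows:
  commands:
    - {"offset":[0,0,0.02],"twist":8.2}
    - {"offset":[0,0,0.02],"twist":8.2}
    - {"offset":[0,0,0.02],"twist":8.2}
    - {"offset":[0,0,0],"twist":8.2}
    - {"offset":[0,0,0],"twist":8.2}

```text
time: 11.2
tool_pos: [567.9, -59.6, 327.9]
tcp_rot: [-3.14, -0.004, 2.459]
contact_force: [-0.9, -0.5, 0.4]
grip_width: 0.5
```

>>> play_rows:
  commands:
    - {"offset":[0,0,0],"twist":8.2}
    - {"offset":[0,0,0],"twist":8.2}
    - {"offset":[0,0,0],"twist":8.2}
    - {"offset":[0,0,0],"twist":8.2}
    - {"offset":[0,0,0],"twist":8.2}

```text
time: 11.7
tool_pos: [568.0, -59.5, 328.8]
tcp_rot: [-3.139, -0.001, 1.744]
contact_force: [0.2, 0.2, 0.7]
grip_width: 0.7
```

>>> play_rows:
  commands:
    - {"offset":[0,0,0],"twist":8}
    - {"offset":[0,0,0],"twist":0}

```text
time: 11.9
tool_pos: [568.1, -59.5, 329.0]
tcp_rot: [-3.139, -0.001, 1.609]
contact_force: [-0.3, -0.6, -0.4]
grip_width: 0.6
```

```bash
python3 -c "
from h import *
go(569,-60,230,1.612,45)
for n,r in(('top',(200,150,330,240)),('side',(225,140,345,250))):
    im=viewer.capture(n)[:,:,::-1]; cv2.imwrite(f'pics/{n}11.png',im); cv2.imwrite(f'pics/{n}11z.png',cv2.resize(up(im,r),None,fx=.65,fy=.65))
"
```

```text
t 11.9 at [568.1 -59.5 329. ] rpy [-3.1388e+00 -9.0000e-04  1.6090e+00] F [-0.3 -0.6 -0.4] w 0.6
tool off mm [-0.5  0.9 99. ] twist -0.2 n 3 per row m [-0.0002  0.0003  0.033 ] -0.06
```

View pics/side11z.png

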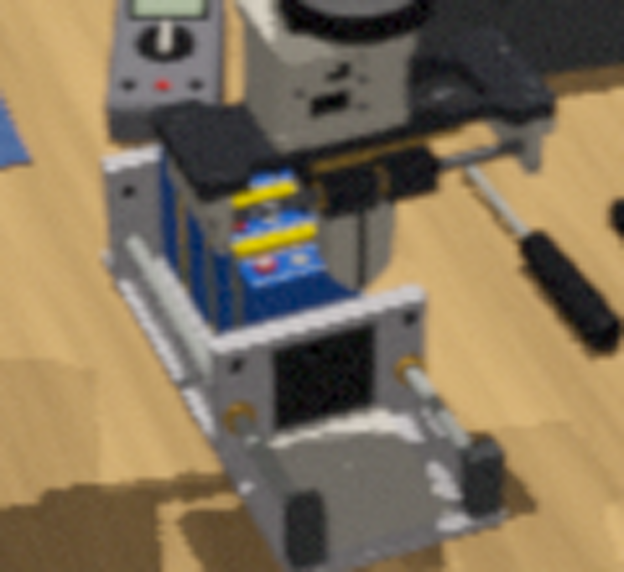

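View pics/top11z.png

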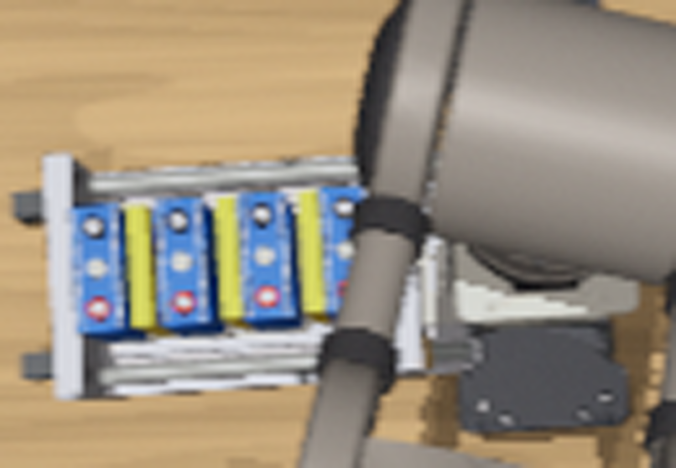

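>>> play_rows:
  commands:
    - {"offset":[0,0,0.02],"twist":0}
    - {"offset":[0,0,0.03],"twist":0}
    - {"offset":[0,0,0.03],"twist":0}
    - {"offset":[0,0,0.018],"twist":0}
    - {"offset":[0,0,0],"twist":0}

```text
time: 12.5
tool_pos: [567.4, -59.4, 229.6]
tcp_rot: [-3.135, -0.002, 1.613]
contact_force: [0.2, -0.1, 0.2]
grip_width: 0.6
```

```bash
python3 -c "
from h import *
go(569,-60,230,1.612,45)
for n,r in(('side',(225,140,345,250)),):
    im=viewer.capture(n)[:,:,::-1]; cv2.imwrite(f'pics/{n}12.png',im); cv2.imwrite(f'pics/{n}12z.png',cv2.resize(up(im,r),None,fx=.65,fy=.65))
"
```

```text
t 12.5 at [567.4 -59.4 229.6] rpy [-3.1355e+00 -1.8000e-03  1.6129e+00] F [ 0.2 -0.1  0.2] w 0.6
tool off mm [-0.7  1.6 -0.4] twist 0.1 n 1 per row m [-0.0007  0.0016 -0.0004] 0.05
```

View pics/side12z.png

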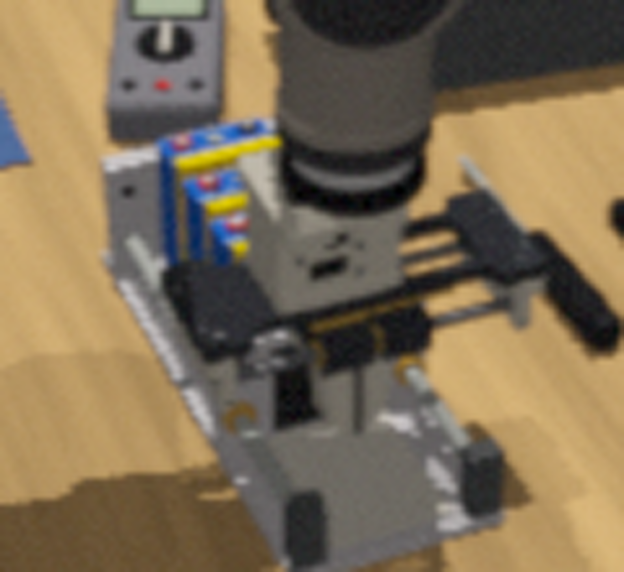

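>>> play_rows:
  commands:
    - {"offset":[0.01,0.001,0],"twist":0}
    - {"offset":[0.01,0,0],"twist":0}
    - {"offset":[0.004,0,0],"twist":0}
    - {"offset":[0,0,0],"twist":0}

```text
time: 12.95
tool_pos: [568.6, -34.5, 233.5]
tcp_rot: [3.14, 0.0, 1.612]
contact_force: [0.4, -0.1, -0.3]
grip_width: 0.2
```

>>> play_rows:
  commands:
    - {"offset":[0.003,0,0],"twist":0}
    - {"offset":[0.003,0,0],"twist":0}
    - {"offset":[0.003,0,0],"twist":0}

```text
time: 13.25
tool_pos: [568.2, -26.5, 232.8]
tcp_rot: [3.141, -0.0, 1.61]
contact_force: [0.2, -0.2, 0.5]
grip_width: 0.6
```

>>> play_rows:
  commands:
    - {"offset":[0.003,0,0],"twist":0}
    - {"offset":[0.003,0,0],"twist":0}
    - {"offset":[0.003,0,0],"twist":0}

```text
time: 13.55
tool_pos: [567.9, -17.7, 232.7]
tcp_rot: [-3.142, 0.001, 1.61]
contact_force: [-0.6, -2.9, -0.2]
grip_width: 0.9
```

>>> play_rows:
  commands:
    - {"offset":[0.002,0,0],"twist":0}
    - {"offset":[0.002,0,0],"twist":0}
    - {"offset":[0.002,0,0],"twist":0}
    - {"offset":[0.002,0,0],"twist":0}
    - {"offset":[0,0,0],"twist":0}

```text
time: 14.05
tool_pos: [567.5, -9.5, 232.7]
tcp_rot: [-3.141, -0.0, 1.61]
contact_force: [-1.0, -3.7, -0.5]
grip_width: 0.5
```

>>> play_rows:
  commands:
    - {"offset":[0.002,0,0],"twist":0}
    - {"offset":[0.002,0,0],"twist":0}
    - {"offset":[0.002,0,0],"twist":0}
    - {"offset":[0.002,0,0],"twist":0}
    - {"offset":[0,0,0],"twist":0}

```text
time: 14.55
tool_pos: [567.2, -1.8, 232.7]
tcp_rot: [-3.141, 0.0, 1.61]
contact_force: [-0.5, -5.1, 0.3]
grip_width: 0.4
```

```bash
cat > c.py <<'E'
import sys
from h import *
t=sys.argv[1]
go()
for n,r in(('side',(225,140,345,250)),('top',(200,150,330,240))):
    im=viewer.capture(n)[:,:,::-1]; cv2.imwrite(f'pics/{n}{t}.png',im); cv2.imwrite(f'pics/{n}{t}z.png',cv2.resize(up(im,r),None,fx=.65,fy=.65))
E
python3 c.py 13
```

```text
t 14.55 at [567.2  -1.8 232.7] rpy [-3.1413e+00  5.0000e-04  1.6105e+00] F [-0.5 -5.1  0.3] w 0.4
tool off mm [0. 0. 0.] twist 0 n 1 per row m [0. 0. 0.] 0.0
```

View pics/top13z.png

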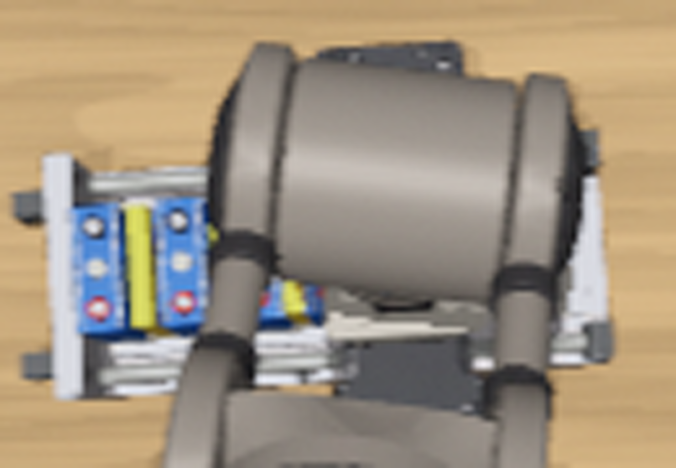

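View pics/side13z.png

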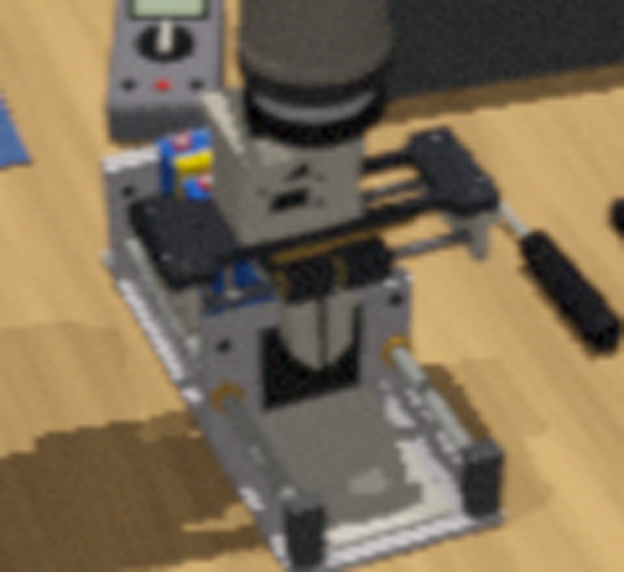

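>>> play_rows:
  commands:
    - {"offset":[0.002,0,0],"twist":0}
    - {"offset":[0.002,0,0],"twist":0}
    - {"offset":[0.002,0,0],"twist":0}
    - {"offset":[0,0,0],"twist":0}

```text
time: 15.05
tool_pos: [566.9, 3.8, 232.7]
tcp_rot: [-3.141, 0.001, 1.611]
contact_force: [-2.0, -7.5, -0.2]
grip_width: 0.9
```

>>> play_rows:
  commands:
    - {"offset":[0.001,0,0],"twist":0}
    - {"offset":[0.001,0,0],"twist":0}
    - {"offset":[0.001,0,0],"twist":0}
    - {"offset":[0,0,0],"twist":0}

```text
time: 15.45
tool_pos: [566.8, 6.6, 232.7]
tcp_rot: [-3.141, 0.002, 1.61]
contact_force: [-1.7, -8.5, -0.6]
grip_width: 0.5
```

>>> play_rows:
  commands:
    - {"offset":[0.001,0,0],"twist":0}
    - {"offset":[0.001,0,0],"twist":0}
    - {"offset":[0,0,0],"twist":0}

```text
time: 15.75
tool_pos: [566.8, 8.2, 232.7]
tcp_rot: [-3.141, 0.002, 1.611]
contact_force: [-1.2, -11.3, -0.6]
grip_width: 0.3
```

>>> play_rows:
  commands:
    - {"offset":[0.001,0,0],"twist":0}
    - {"offset":[0,0,0],"twist":0}
    - {"offset":[0,0,0],"twist":0}

```text
time: 16.05
tool_pos: [566.8, 8.4, 232.7]
tcp_rot: [-3.141, 0.004, 1.611]
contact_force: [-1.9, -14.7, -0.2]
grip_width: 0.2
```

```bash
python3 c.py 14
```

```text
t 16.05 at [566.8   8.4 232.7] rpy [-3.1411  0.0036  1.6106] F [ -1.9 -14.7  -0.2] w 0.2
tool off mm [0. 0. 0.] twist 0 n 1 per row m [0. 0. 0.] 0.0
```

View pics/side14z.png

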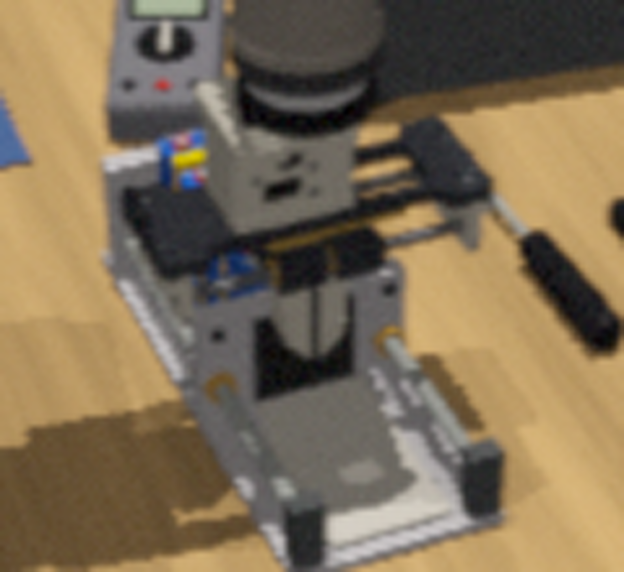

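View pics/top14z.png

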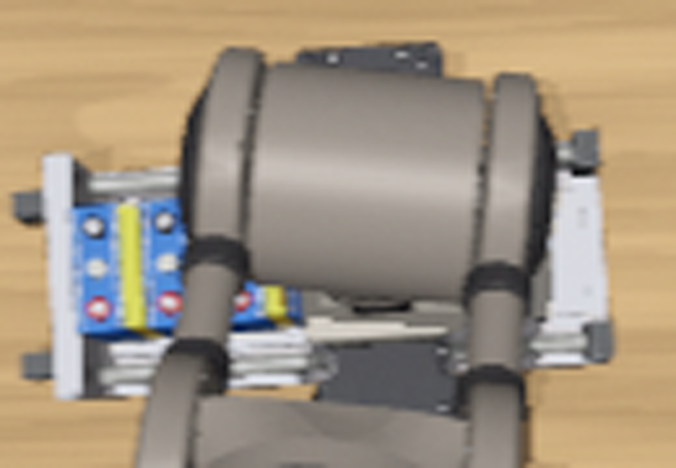

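>>> play_rows:
  commands:
    - {"offset":[-0.001,0,0],"twist":0}
    - {"offset":[0,0,0],"twist":0}
    - {"offset":[0,0,0],"twist":0}
    - {"offset":[0,0,0],"twist":0}
    - {"offset":[0,0,0],"twist":0}

```text
time: 16.65
tool_pos: [566.7, 8.1, 232.7]
tcp_rot: [-3.141, 0.002, 1.61]
contact_force: [-1.6, -10.9, -0.9]
grip_width: 0.1
```

```bash
python3 c.py 15
python3 - <<'E'
from h import *
im=cv2.imread("pics/top15.png"); r=(205,180,265,220)
h=cv2.cvtColor(up(im,r),cv2.COLOR_BGR2HSV)
m=cv2.inRange(h,np.array((165,60,90)),np.array((180,255,255)))|cv2.inRange(h,np.array((0,60,90)),np.array((6,255,255)))
m=cv2.morphologyEx(m,cv2.MORPH_CLOSE,np.ones((25,25)))
cs,_=cv2.findContours(m,cv2.RETR_EXTERNAL,cv2.CHAIN_APPROX_NONE)
for c in cs:
    if cv2.contourArea(c)>150:
        (x,y),rad=cv2.minEnclosingCircle(c); print("red",plane("top",px([x,y],r),106).round(1),rad)
m=cv2.inRange(h,np.array((22,120,90)),np.array((35,255,255)))
cs,_=cv2.findContours(m,cv2.RETR_EXTERNAL,cv2.CHAIN_APPROX_NONE)
for c in cs:
    if cv2.contourArea(c)>500: rr=cv2.minAreaRect(c); print("yel",plane("top",px(rr[0],r),107).round(1),rr[1],rr[2])
cv2.imwrite("pics/t15.png",cv2.resize(up(im,r),None,fx=1.5,fy=1.5))
E
```

```text
t 16.65 at [566.7   8.1 232.7] rpy [-3.1411e+00  2.2000e-03  1.6104e+00] F [ -1.6 -10.9  -0.9] w 0.1
tool off mm [0. 0. 0.] twist 0 n 1 per row m [0. 0. 0.] 0.0
red [[540.8 152.1]] 16.876724243164062
red [[542.8  80.3]] 16.507673263549805
red [[542.5 114.9]] 18.48590850830078
yel [[540.2  61.8]] (61.21126174926758, 28.05681800842285) 77.34745025634766
yel [[558.3 134.5]] (201.97715759277344, 41.69977569580078) 80.09049987792969
```

View pics/t15.png

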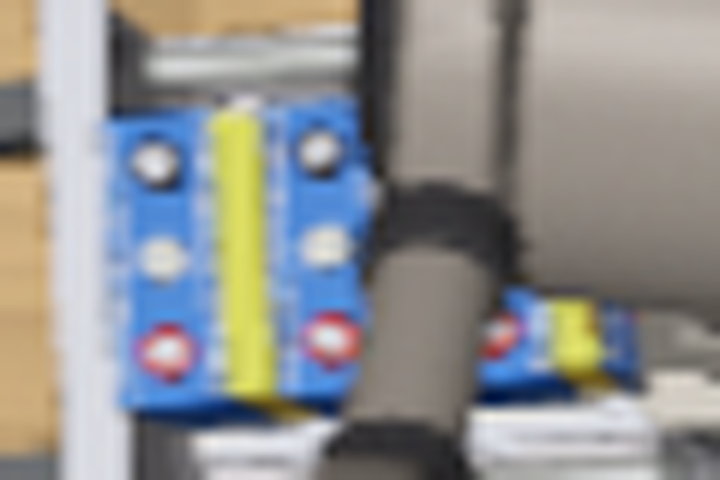

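View pics/side15z.png

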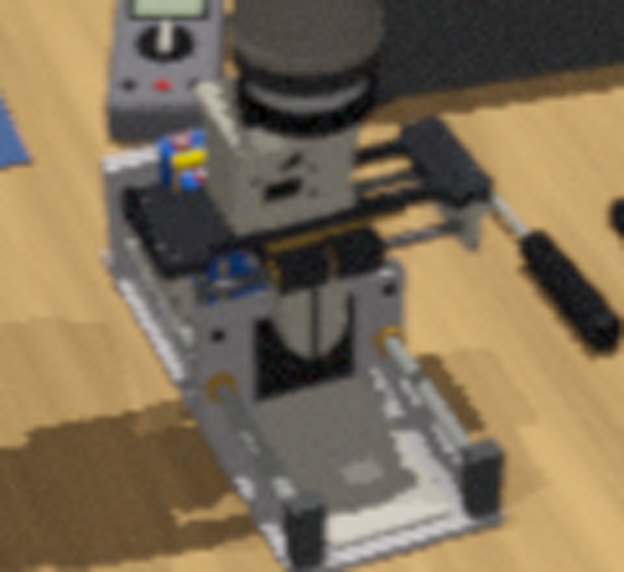

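```bash
python3 -c "
from plant import status,ticket
print(status.get_obs()['contact_force'])
print(ticket.close_job())
print(status.get_obs()['time'],status.get_obs()['contact_force'],status.get_obs()['tool_pos'])"
```

```text
[ -0.81809877 -11.11744296  -0.67536143]
the job is handed in; nothing more can be done
None
the job is handed in; nothing more can be done
```

I took the loose separator from the rack and lowered it into the wide gap between the bare cell and the fixed fourth cell. I let go about 20 mm above the jig floor and it slid down by itself. I then pushed the pressure plate with closed fingers until it stopped moving, and handed the job in at about 17 s while still pushing.

**Push:** About 11 N and steady. I had gone to about 15 N and backed off 1 mm; no reading during the push was higher than that.

**Row closed:** The red terminal caps I could see were 37.2 and 34.6 mm apart, averaging the 36 mm of a closed row. The second figure comes from a cap partly hidden by the arm. I could not see all the gaps because the arm covered part of the row.

**Plate:** The plate was hidden too. From the arm position its outer face is at about jig y -38 mm, which is fully closed.

**Separator:** It looks upright, seated like the bonded ones and square between its cells. By eye it is within about 2 mm of mid-row. An automatic fit gave about 3.5 mm, but its outline also took in part of the separator's side face.

**Disagreement:** The top and side cameras differed by about 3 to 4 mm in y at the jig. I therefore lined the separator up by comparing it with the cells in the side view, and no contact force showed on the way in.

I did not touch anything else on the desk.

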